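# Mount the drive sleeve on the shaker spindle

## Task

Mount the blue drive sleeve on the upright spindle of the shaker drive. First stand the sleeve upright on the bench top by itself, slotted end down, and let go of it; then take it again, slide it down over the spindle and turn it by feel until its slots drop over the cross-pin and it sits fully home on the collar, and let go. Leave the two bottles and the beaker where they are.

Things in the scene. Friction and masses are not known exactly. Their poses are not given: they have to be found in the camera images.
- sleeve: the drive sleeve: blue eight-sided plastic tube, 44 mm across flats, 80 mm long, about 0.18 kg, bore 22 mm right through. One end has four slots through the wall, 11 mm wide, 14 mm deep, in the middles of the flats facing its +x, +y, -x, -y. Origin: on the bore's axis at the slotted end; z along the bore to the plain end. At the start it lies on a flat on the bench.
- sleeve_top (a point): the centre of the sleeve's plain end, on the axis, 80 mm from sleeve; same axes. A yellow band round the sleeve, 4 to 12 mm below this end, marks it.
- drive: the shaker drive: fixed white housing 200 x 200 mm and 70 mm high, with a steel spill lip (176 mm across, 16 mm high) on its top around the spindle, controls on its -x side. Origin: centre of its underside; z up.
- seat (a point): the centre of the top face of the dark collar (48 mm across, 6 mm high, on the housing's top) at the foot of the spindle, where the sleeve's slotted end comes to rest; 76 mm above the bench; axes of the housing
- spindle_tip (a point): the centre of the top end of the spindle, a steel shaft of 20 mm diameter that rises 88 mm above seat; its last 8 mm taper to 12 mm
- pin (a point): the middle of the level brass cross-pin (5 mm thick, 37 mm long) through the spindle, 8 mm above seat. The pin's heading differs every time and is not given by this pose; the spindle is braked. A sleeve whose slots miss the pin stops on it 10.5 mm above seat and needs a turn of at most 45 degrees, one way or the other; the slots leave about 8 degrees of play either side.
- amber_bottle: bystander: brown glass bottle with a black cap, 64 mm across, 140 mm high; origin: centre of its underside, z up
- white_bottle: bystander: white plastic bottle with a blue cap, 60 mm across, 130 mm high; origin: centre of its underside, z up
- beaker: bystander: glass beaker, 70 mm across, 85 mm high; origin: centre of its underside, z up
Mind the look-alikes: they are no part of the job. What is meant by the sleeve is not green, and is the larger of those in its own colour.

How it is judged (in metres and radians):
On the way:
1. the sleeve stands by itself on the bench top, slotted end down, let go of (angle between sleeve's own z axis and vertical below 0.08 rad and height (world z) of sleeve below 0.006 m and contact force between sleeve and the arm below 0.05 N and contact force between sleeve and the fingers below 0.05 N and linear speed of sleeve below 0.02 m/s), for 0.2 s.
At the end, for the whole second after the job is handed in: The sleeve is on the spindle, slotted end down and upright within 0.06 rad, its slots over the cross-pin and its lower end within 3 mm of the collar and 4 mm of the spindle's axis, released and at rest (horizontal distance between sleeve and seat below 0.004 m and z of sleeve in the frame of seat between -0.004 and 0.003 m and angle between sleeve's own z axis and vertical below 0.06 rad and linear speed of sleeve below 0.02 m/s); the robot touches nothing.
It fails at once if the amber bottle is pushed away or knocked over (distance of amber_bottle from where it was at the start of the episode above 0.03 m or angle between amber_bottle's own z axis and vertical above 0.3 rad).
It fails at once if the white bottle is pushed away or knocked over (distance of white_bottle from where it was at the start of the episode above 0.03 m or angle between white_bottle's own z axis and vertical above 0.3 rad).
It fails at once if the beaker is pushed away or knocked over (distance of beaker from where it was at the start of the episode above 0.03 m or angle between beaker's own z axis and vertical above 0.3 rad).
It also fails if it takes over 72 s, if anything falls off the work surface, if the arm or the gripper's body presses on something with over 40 N, if the wrist force passes 120 N, or if a joint passes its speed limit or range.

## Robot

A 6-joint arm with a two-finger parallel gripper is mounted at the origin on the work surface. World frame = base frame: x ahead of the robot, y to its left, z up, the work surface at z = 0. Lengths are in mm, angles in rad, forces in N, time in s.
With the tool pointing down it reaches from about 350 to 975 mm from the base axis. Payload 7.1 kg.
Tool frame: the origin (TCP) lies midway between the tips of the shut fingers; the grasp point (between the pads) lies 19 mm behind it; z points along the fingers, y is the line along which they close (so a half turn about z gives the same grasp; the last joint's range is limited). The gripper opens to 88 mm and grips with 3 to 60 N. Pads are 20 mm wide; open, the fingers measure 115 mm over their backs; the gripper's body (75 mm by 178 mm) begins 61 mm behind the grasp point.
Start: joints at [-1.245, 0.423, 1.63, -0, 1.089, -0.019], TCP at [211.272, -588.191, 222.675] pointing down, gripper open.
Joint ranges: [-3, 3], [-0.9, 2.11], [0.09, 2.58], [-1.31, 4.45], [0.11, 2.69], [-2.54, 2.54]. Speed limits (rad/s): [2.39, 2.39, 3.01, 3.14, 3.14, 3.14].

## Interface

Orientations are given as a rotation vector (axis times angle).
In Python, from workcell import get_obs, get_image, camera_params, close_job gives the robot as it stands.
- The arm moves only by the shell command python3 -m creep 'ROWS' [OPENING]. ROWS is a JSON object of lists of equal length, an entry for each row: "delta_pos": the shift along the tool's x, y, z in m, a list of three; "twist": the turn, a rotation vector about the tool's x, y, z in degrees, a list of three. A call has 1 to 20 rows; each row shifts and turns the commanded pose from where the row before left it, along the tool's axes as they then stand; what a row does not reach is not made up. A row lasts 1/12 s, in which the tool goes at most 41.7 mm and 7.16 degrees, less where a joint would pass 70% of its speed; a pose out of reach is approached as far as the arm can. A call with a gripper value outside its range is refused whole. OPENING is the opening, from 0 (shut) to 1 (fully open), set as the call begins (- or left out, the last holds). The fingers move at their own pace and stop on an object; the grip force is fixed at half the most. Time passes only in rows, so rows that do not move let the fingers close. It gives the time, the measured TCP pose, the force, the opening and the grip force at its end, in the units of the state.
- get_obs(): the state, without advancing time (a new reading comes with each control period).
- get_image(name): name is "scene" or "top"; returns (picture, depth): 420x560x3 uint8, red, green, blue; 420x560 float32, mm along the optical axis (not along the pixel's ray), 0 where there is no reading.
- camera_params(name): a dict with "camera_matrix" (3x3 intrinsics, pixels), "extrinsics" (4x4, takes a point from camera to world coordinates). Camera axes: x right, y down, z forward; pixel columns grow to the right and rows downward; lengths in mm; the calibration is good to about 2 mm. A picture is of the moment at which its call begins. camera_params takes no time and is no camera call.
- close_job(): hands the job in; it is judged then, once.
The state is a dict: "t": time; "qpos": joint angles; "qvel": joint speeds; "joint_torque": joint torques, N m; "ee_pos": TCP position; "orientation": TCP orientation; "ft_force": force on the tool from outside, world axes, zero at the start; "moment": the same for the moment, N m; "width": finger opening in mm; "grasp_force": force on a finger pad.
Only numpy, scipy, OpenCV 4.12 (cv2) and the standard library are available. Lean on these libraries where they do the work, as an engineer would, in place of code of your own. Each camera call takes 0.05 s, during which the arm holds its last target. There are 200 camera calls.

## Working session

There is one attempt and no reset: what is moved stays moved. The work goes in short steps, Python scripts to look and compute and a shell command to move; the robot and the scene stay as the last step left them, time stands still between calls to the robot, and variables do not carry over. Pictures are saved under pics/ and viewed, at most 10 in all, crops included, and the job is handed in when it is done.

```bash
ls; mkdir -p pics; cat > h.py <<'E'
import numpy as np,cv2
from scipy.spatial.transform import Rotation as R
from workcell import get_obs,get_image,camera_params
def grab(n):
    im,d=get_image(n); p=camera_params(n); K=np.array(p["camera_matrix"]);T=np.array(p["extrinsics"])
    v,u=np.mgrid[:d.shape[0],:d.shape[1]]
    P=np.stack([(u-K[0,2])/K[0,0]*d,(v-K[1,2])/K[1,1]*d,d],-1)@T[:3,:3].T+T[:3,3]
    P[d==0]=np.nan
    return im,d,P,K,T
E
python3 - <<'E'
from h import *
o=get_obs();print(o)
ims=[]
for n in("scene","top"):
    im,d,P,K,T=grab(n);np.savez(f"{n}0.npz",im=im,d=d,P=P,K=K,T=T)
    cv2.imwrite(f"pics/{n}0.png",im[...,::-1]);print(n,K.round(1).tolist(),T.round(3).tolist(),(d==0).mean())
E
```

```text
pics
{'t': 0.0, 'qpos': array([-1.24500847e+00,  4.23805744e-01,  1.63067850e+00, -1.25160362e-06,
        1.08859777e+00, -1.90093641e-02]), 'qvel': array([-0.00113125, -0.00018981, -0.0004725 ,  0.00100843, -0.00088288,
       -0.00129524]), 'joint_torque': array([ 9.30948408e-04, -5.44626367e+01, -2.73671436e+01,  6.43239263e-02,
        2.26484664e-02, -1.25785286e-04]), 'ee_pos': array([ 211.09634415, -587.68838149,  221.9281295 ]), 'orientation': array([-3.09357203e+00, -5.38675748e-01,  3.58998264e-04]), 'ft_force': array([-1.25553357, -0.90624708,  0.3021624 ]), 'moment': array([-0.00198291, -0.03715934, -0.040929  ]), 'grasp_force': 0.0, 'width': 87.74419056334341}
scene [[462.8, 0.0, 284.7], [0.0, 462.8, 209.7], [0.0, 0.0, 1.0]] [[0.862, 0.376, -0.339, 869.344], [0.506, -0.628, 0.591, -551.447], [0.009, -0.681, -0.732, 849.327], [0.0, 0.0, 0.0, 1.0]] 0.003903061224489796
top [[411.4, 0.0, 275.3], [0.0, 411.4, 215.4], [0.0, 0.0, 1.0]] [[0.022, -0.996, 0.084, 465.495], [-1.0, -0.023, -0.011, 38.403], [0.013, -0.083, -0.996, 987.382], [0.0, 0.0, 0.0, 1.0]] 0.004085884353741497
```

View pics/scene0.png

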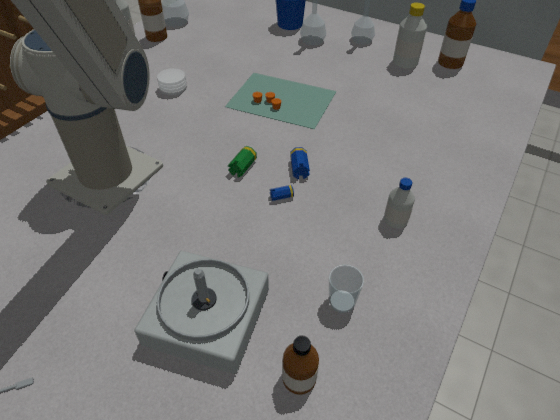

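View pics/top0.png

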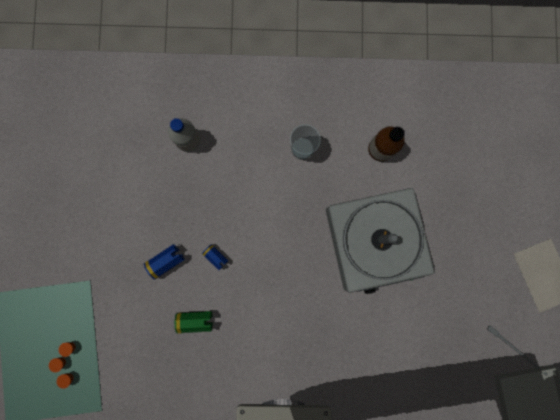

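Candidates for the sleeve: large blue at top (164,261) / scene (300,163); small blue at top (216,257) / scene (281,193); green at top (194,321) / scene (243,160). By the description I choose the large blue one. In the top view the drive's spindle foot is near (381,239). The bottles are at (181,130) and (387,144), and the beaker is at (305,143).

```bash
python3 - <<'E'
from h import *
out=[]
for n in("scene","top"):
    z=np.load(f"{n}0.npz");im,P=z["im"],z["P"]
    hsv=cv2.cvtColor(im,cv2.COLOR_RGB2HSV)
    def rep(name,m):
        c,l,st,ce=cv2.connectedComponentsWithStats(m.astype(np.uint8))
        for i in range(1,c):
            if st[i,4]>12:
                q=P[l==i];q=q[np.isfinite(q[:,0])]
                print(n,name,st[i].tolist(),"mean",q.mean(0).round(1),"p2",np.percentile(q,2,0).round(0),"p98",np.percentile(q,98,0).round(0))
                if name=="blue" and st[i,4]>80:
                    r=cv2.minAreaRect(q[:,:2].astype(np.float32));print("   rect",r)
    reg=(P[...,0]>300)&(P[...,0]<800)&(P[...,2]<150)&(abs(P[...,1])<500)
    H,S,V=cv2.split(hsv)
    rep("blue",reg&(H>105)&(H<130)&(S>130)&(V>40))
    rep("yellow",reg&(H>18)&(H<34)&(S>110)&(V>50))
    # drive: heights
    q=P.reshape(-1,3);q=q[np.isfinite(q[:,0])]
    a=q[(q[:,2]>64)&(q[:,2]<76)&(q[:,0]>300)&(q[:,0]<620)&(q[:,1]<-80)&(q[:,1]>-400)]
    r=cv2.minAreaRect(a[:,:2].astype(np.float32));print(n,"housing",r,np.median(a[:,2]))
    b=q[(q[:,2]>100)&(q[:,2]<200)&(np.hypot(q[:,0]-r[0][0],q[:,1]-r[0][1])<40)]
    print(n,"spindle pts",len(b),b.mean(0),b[:,2].max())
    for lo,hi in((100,125),(125,145),(145,158),(158,170)):
        s=b[(b[:,2]>lo)&(b[:,2]<hi)]
        if len(s):print(lo,s.min(0).round(1),s.max(0).round(1),s.mean(0).round(1))
z=np.load("scene0.npz")["im"];t=np.load("top0.npz")["im"]
c=np.hstack([cv2.resize(z[135:215,220:320],(400,320),interpolation=2),cv2.resize(t[225:305,135:235],(400,320),interpolation=2)])
d=np.hstack([cv2.resize(z[255:325,150:250],(400,280),interpolation=2),cv2.resize(t[205:275,330:430],(400,280),interpolation=2)])
cv2.imwrite("pics/crop.png",np.clip(np.vstack([c,d])[...,::-1]*1.5,0,255).astype(np.uint8))
E
```

```text
scene blue [291, 151, 18, 28, 402] mean [441.7 271.5  32.5] p2 [411. 244.   4.] p98 [468. 308.  47.]
   rect ((437.1825256347656, 278.90850830078125), (43.091182708740234, 69.33837127685547), 33.39027404785156)
scene blue [400, 178, 12, 12, 116] mean [728.5 240.4 127.5] p2 [718. 232. 116.] p98 [740. 254. 133.]
   rect ((727.1619262695312, 242.92283630371094), (24.407451629638672, 23.3182373046875), 26.924015045166016)
scene blue [271, 186, 20, 14, 213] mean [448.1 159.3  24.2] p2 [425. 141.  10.] p98 [468. 179.  34.]
   rect ((447.1868591308594, 162.62582397460938), (47.26528549194336, 29.596839904785156), 40.593074798583984)
scene yellow [249, 148, 7, 11, 20] mean [310.4 244.7  35.6] p2 [302. 240.  19.] p98 [317. 249.  47.]
scene yellow [291, 148, 16, 5, 24] mean [413.4 312.4  41.5] p2 [399. 301.  32.] p98 [430. 325.  45.]
scene yellow [289, 185, 4, 12, 21] mean [468.3 178.5  24.5] p2 [460. 173.  10.] p98 [474. 188.  34.]
scene housing ((494.8565979003906, -209.29339599609375), (199.84893798828125, 200.33444213867188), 13.528400421142578) 70.56705696889873
scene spindle pts 277 [ 49
[... 1079 characters left out ...]
yellow [146, 261, 12, 17, 52] mean [414.1 309.9  40.8] p2 [398. 298.  32.] p98 [432. 322.  46.]
top yellow [176, 313, 5, 9, 31] mean [309.3 243.2  38.3] p2 [302. 239.  28.] p98 [317. 247.  46.]
top housing ((494.3261413574219, -209.5794677734375), (199.80857849121094, 199.8843994140625), 13.59766674041748) 70.31460700612746
top spindle pts 145 [ 493.67632139 -205.43786735  146.15961851] 168.05687007689517
100 [ 485.2 -207.   101.9] [ 502.7 -199.7  124.3] [ 493.5 -202.1  113.2]
125 [ 484.9 -206.9  125.3] [ 503.6 -199.8  143.3] [ 493.4 -202.2  135.7]
145 [ 484.7 -218.7  145.4] [ 502.9 -199.7  157.9] [ 493.9 -206.4  153.8]
158 [ 486.6 -215.9  158.3] [ 500.7 -199.2  168.1] [ 493.7 -207.9  162.8]
```

View pics/crop.png

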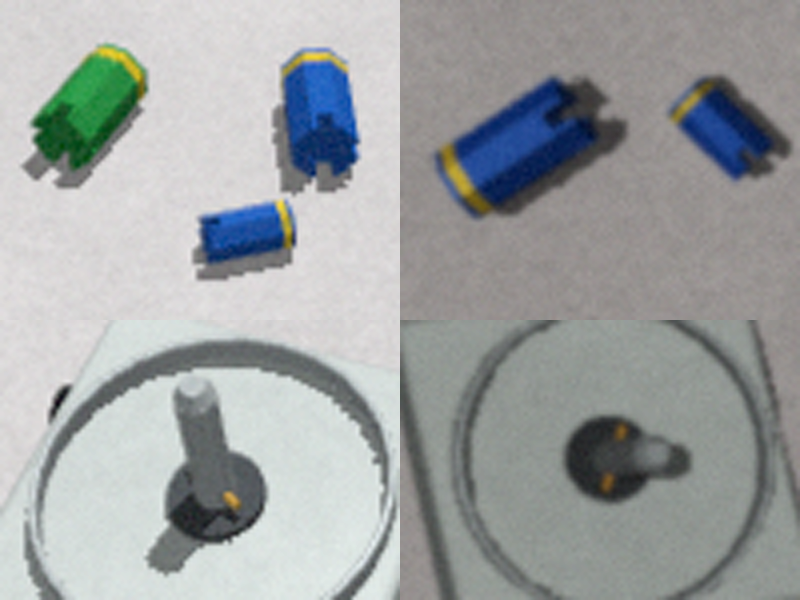

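The crop confirms it. The right-hand blue tube, top (164,261), is clearly the larger of the two blues. Its yellow band is at the lower left (146–158,261–277), and its slotted end points to the upper right, near (180,247), with a slot in the top flat. The brass pin shows at top (381,245) and (385,233).

Both views put the sleeve's middle at about (434,283), top at z≈44–47, with the axis (slotted to plain) heading about 124.5°. The seat is at about (494.6,-209.4). I'll go there now and measure the pin heading on the way.

```bash
cat >> h.py <<'E'
def to(target,tilt_x=None):
    """deltas in tool axes to put TCP at target (world mm)"""
    o=get_obs();r=R.from_rotvec(o["orientation"])
    print("tcp",o["ee_pos"].round(1),"x",r.as_matrix()[:,0].round(3),"y",r.as_matrix()[:,1].round(3),"z",r.as_matrix()[:,2].round(3),"q",o["qpos"].round(2),"t",round(o["t"],2))
    print("delta tool mm",r.inv().apply(np.array(target)-o["ee_pos"]).round(1))
def rot(Rt):
    r=R.from_rotvec(get_obs()["orientation"])
    print("twist deg",np.rad2deg((r.inv()*R.from_matrix(Rt)).as_rotvec()).round(1))
E
python3 - <<'E'
from h import *
for n in("top","scene"):
    z=np.load(n+"0.npz");im,P=z["im"],z["P"];H,S,V=cv2.split(cv2.cvtColor(im,cv2.COLOR_RGB2HSV))
    m=(H>8)&(H<28)&(S>110)&(np.hypot(P[...,0]-494.6,P[...,1]+209.4)<32)
    q=P[m];print(n,len(q));
    for u,p in zip(np.argwhere(m),q):print(u[::-1],p.round(1),"heading",np.rad2deg(np.arctan2(p[1]+209.4,p[0]-494.6)).round(0))
E
python3 -m creep '{"delta_pos":[[0.021,-0.024,0],[0.021,-0.024,0],[0.021,-0.024,0],[0.021,-0.024,0],[0.021,-0.024,0],[0.021,-0.024,0],[0.021,-0.024,0],[0.021,-0.024,0],[0.021,-0.024,0],[0.021,-0.024,0],[0.021,-0.024,0],[0.021,-0.024,0],[0.021,-0.024,0],[0.021,-0.024,0],[0.021,-0.024,0],[0.021,-0.024,0],[0.021,-0.024,0],[0.021,-0.024,0],[0.021,-0.024,0],[0.021,-0.024,0]],"twist":[[0,0,0],[0,0,0],[0,0,0],[0,0,0],[0,0,0],[0,0,0],[0,0,0],[0,0,0],[0,0,0],[0,0,0],[0,0,0],[0,0,0],[0,0,0],[0,0,0],[0,0,0],[0,0,0],[0,0,0],[0,0,0],[0,0,0],[0,0,0]]}' 1
```

```text
top 22
[385 231] [ 512.3 -213.7   84.7] heading -14.0
[384 232] [ 510.4 -213.2   78.5] heading -14.0
[385 232] [ 510.2 -214.    83.8] heading -16.0
[386 232] [ 510.  -215.1   87.6] heading -20.0
[384 233] [ 507.9 -211.5   84.8] heading -9.0
[385 233] [ 508.  -214.2   83.1] heading -20.0
[386 233] [ 508.  -215.9   84.8] heading -26.0
[384 234] [ 505.7 -211.5   84.6] heading -11.0
[385 234] [ 505.6 -212.9   87.6] heading -18.0
[382 243] [ 485.6 -205.2   91.6] heading 155.0
[381 244] [ 483.5 -204.5   86.2] heading 156.0
[382 244] [ 483.6 -206.5   86.8] heading 165.0
[380 245] [ 481.5 -205.5   74.1] heading 163.0
[381 245] [ 481.3 -204.    87.8] heading 158.0
[382 245] [ 481.3 -205.9   89.2] heading 165.0
[383 245] [ 481.6 -212.    74.9] heading -169.0
[380 246] [ 479.2 -204.2   79. ] heading 161.0
[381 246] [ 479.1 -204.4   86.4] heading 162.0
[382 246] [ 479.2 -206.7   86.2] heading 170.0
[380 247] [ 477.1 -205.5   74.3] heading 167.0
[381 247] [ 477.  -204.6   85.8] heading 165.0
[382 247] [ 477.  -206.2   88.1] heading 170.0
scene 10
[206 298] [ 504.  -211.4   86.9] heading -12.0
[207 298] [ 505.1 -209.9   85.7] heading -3.0
[206 299] [ 505.8 -213.6   87.7] heading -21.0
[207 299] [ 507.8 -213.    88.6] heading -15.0
[208 299] [ 509.6 -212.2   88.9] heading -10.0
[207 300] [ 507.8 -213.5   85.8] heading -17.0
[208 300] [ 511.  -214.    89.1] heading -16.0
[209 300] [ 511.4 -211.9   86.5] heading -8.0
[208 301] [ 511.4 -215.    87.3] heading -18.0
[209 301] [ 512.6 -213.5   86.2] heading -13.0
t: 1.77
ee_pos: [444.4, 7.2, 222.6]
orientation: [-3.095, -0.539, 0.0]
ft_force: [0.7, -0.4, 0.9]
width: 88.1
grasp_force: 0.0
```

```bash
python3 -m creep '{"delta_pos":[[0,0,0],[0,0,0],[0,0,0],[0,0,0],[0,0,0],[0,0,0],[0,0,0],[0,0,0],[0,0,0],[0,0,0],[0,0,0],[0,0,0],[0,0,0],[0,0,0],[0,0,0]],"twist":[[0,0,-7],[0,0,-7],[0,0,-7],[0,0,-7],[0,0,-7],[0,0,-7],[0,0,-7],[0,0,-7],[0,0,-7],[0,0,-7],[0,0,-7],[0,0,-7],[0,0,-7],[0,0,-7],[0,0,-7]]}'; python3 - <<'E'
from h import *
to([434,283,150])
E
```

```text
t: 3.02
ee_pos: [444.0, 5.5, 222.5]
orientation: [-1.448, -2.787, 0.0]
ft_force: [-0.8, 0.4, -0.0]
width: 87.7
grasp_force: 0.0
tcp [444.    5.5 222.5] x [-0.575  0.818  0.   ] y [ 0.818  0.575 -0.   ] z [-0.001  0.    -1.   ] q [-0.01  0.15  2.01 -0.    0.97 -0.63] t 3.02
delta tool mm [232.8 151.4  72.5]
```

```bash
python3 -m creep '{"delta_pos":[[0.029,0.019,0],[0.029,0.019,0],[0.029,0.019,0],[0.029,0.019,0],[0.029,0.019,0],[0.029,0.019,0],[0.029,0.019,0],[0.029,0.019,0],[0,0,0],[0,0,0],[0,0,0],[0,0,0],[0,0,0],[0,0,0]],"twist":[[0,0,0],[0,0,0],[0,0,0],[0,0,0],[0,0,0],[0,0,0],[0,0,0],[0,0,0],[0,-6,0],[0,-6,0],[0,-6,0],[0,-6,0],[0,-6,0],[0,0,0]]}'; python3 - <<'E'
from h import *
o=get_obs();r=R.from_rotvec(o["orientation"]).as_matrix()
d=np.array([np.cos(np.deg2rad(124.5)),np.sin(np.deg2rad(124.5)),0])
G=np.array([433.8,283.2,27])+8*d   # grasp point, 48 mm from slotted end
T=G+19*r[:,2]
to(T); to(T+r[:,2]*-80)
E
```

```text
t: 4.18
ee_pos: [435.3, 284.0, 221.1]
orientation: [1.226, 2.355, -0.335]
ft_force: [-1.2, 0.0, -0.8]
width: 87.8
grasp_force: 0.0
tcp [435.3 284.  221.1] x [-0.496  0.707 -0.504] y [ 0.819  0.573 -0.003] z [ 0.287 -0.414 -0.864] q [ 0.85  0.36  1.86 -0.57  1.14  0.54] t 4.18
delta tool mm [104.9  -1.1 182.6]
tcp [435.3 284.  221.1] x [-0.496  0.707 -0.504] y [ 0.819  0.573 -0.003] z [ 0.287 -0.414 -0.864] q [ 0.85  0.36  1.86 -0.57  1.14  0.54] t 4.18
delta tool mm [104.9  -1.1 102.6]
```

```bash
python3 -m creep '{"delta_pos":[[0.021,0,0.020],[0.021,0,0.020],[0.021,0,0.020],[0.021,0,0.020],[0.021,-0.001,0.020],[0,0,0.020],[0,0,0.020],[0,0,0.020],[0,0,0.016],[0,0,0.006],[0,0,0]],"twist":[[0,0,0],[0,0,0],[0,0,0],[0,0,0],[0,0,0],[0,0,0],[0,0,0],[0,0,0],[0,0,0],[0,0,0],[0,0,0]]}' 1; python3 - <<'E'
from h import *
im,d,P,K,T=grab("scene");cv2.imwrite("pics/pre.png",cv2.resize(im[100:240,200:400],(800,560))[...,::-1])
o=get_obs();r=R.from_rotvec(o["orientation"]).as_matrix();print(o["ee_pos"],(o["ee_pos"]-19*r[:,2]).round(1),o["ft_force"])
E
```

```text
t: 5.1
ee_pos: [436.1, 280.6, 11.6]
orientation: [1.235, 2.356, -0.334]
ft_force: [-0.3, -0.7, 0.9]
width: 87.9
grasp_force: 0.0
[436.27034521 281.51259836  12.42262681] [430.9 289.3  28.9] [-0.09367431  0.27042115  0.57417757]
```

View pics/pre.png

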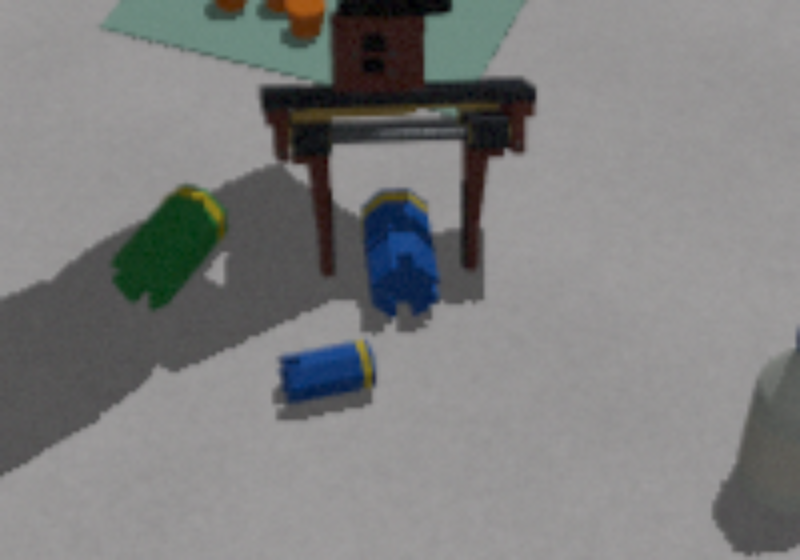

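The fingers straddle the large blue sleeve: tips at crop (327,273) and (470,268), sleeve centred at about (400,250). I'll close, lift and tilt it up.

```bash
python3 -m creep '{"delta_pos":[[0,0,0],[0,0,0],[0,0,0],[0,0,0],[0,0,0],[0,0,0],[0,0,0],[0,0,0]],"twist":[[0,0,0],[0,0,0],[0,0,0],[0,0,0],[0,0,0],[0,0,0],[0,0,0],[0,0,0]]}' 0 && python3 -m creep '{"delta_pos":[[0.005,0,-0.009],[-0.011,0,-0.019],[-0.011,0,-0.019],[-0.011,0,-0.019],[-0.011,0,-0.019],[-0.011,0,-0.019],[0,0,0]],"twist":[[0,0,0],[0,0,0],[0,0,0],[0,0,0],[0,0,0],[0,0,0],[0,0,0]]}'
```

```text
t: 5.82
ee_pos: [436.1, 282.3, 12.7]
orientation: [1.232, 2.355, -0.33]
ft_force: [-2.1, 0.7, 2.4]
width: 43.6
grasp_force: 30.0
t: 6.4
ee_pos: [432.2, 291.3, 131.2]
orientation: [1.234, 2.355, -0.322]
ft_force: [0.3, 0.4, -1.2]
width: 44.1
grasp_force: 30.0
```

```bash
python3 -m creep '{"delta_pos":[[0,0,0],[0,0,0],[0,0,0],[0,0,0],[0,0,0],[0,0,0],[0,0,0],[0,0,0],[0,0,0],[0,0,0],[0,0,0],[0,0,0],[0,0,0],[0,0,0],[0,0,0],[0,0,0]],"twist":[[0,6,0],[0,6,0],[0,6,0],[0,6,0],[0,6,0],[0,6,0],[0,6,0],[0,6,0],[0,6,0],[0,6,0],[0,6,0],[0,6,0],[0,6,0],[0,6,0],[0,6,0],[0,0,0]]}'; python3 - <<'E'
from h import *
to([440,270,100])
im,d,P,K,T=grab("scene");cv2.imwrite("pics/tilt.png",cv2.resize(im[80:220,200:400],(800,560))[...,::-1])
for n in("scene","top"):
    im,d,P,K,T=grab(n)
    H,S,V=cv2.split(cv2.cvtColor(im,cv2.COLOR_RGB2HSV))
    reg=(np.hypot(P[...,0]-432,P[...,1]-280)<90)&(P[...,2]>50)
    q=P[reg&(H>105)&(H<130)&(S>130)]; y=P[reg&(H>18)&(H<34)&(S>110)]
    print(n,len(q),q.min(0).round(1),q.max(0).round(1),np.median(q,0).round(1),"yel",len(y),y.mean(0).round(1),y.min(0).round(1),y.max(0).round(1))
E
```

```text
t: 7.73
ee_pos: [430.7, 288.0, 124.1]
orientation: [-0.999, -1.895, -0.572]
ft_force: [-0.8, -0.5, -2.6]
width: 43.7
grasp_force: 30.0
tcp [430.7 288.  124.1] x [-0.277  0.411  0.869] y [ 0.823  0.568 -0.006] z [-0.496  0.713 -0.496] q [ 0.09  0.75  1.8   0.88  1.39 -1.05] t 7.73
delta tool mm [-30.9  -2.4  -5.6]<stdin>:9: RuntimeWarning: Mean of empty slice.
  ret = um.true_divide(
Traceback (most recent call last):
ValueError: zero-size array to reduction operation minimum which has no identity
```

View pics/tilt.png

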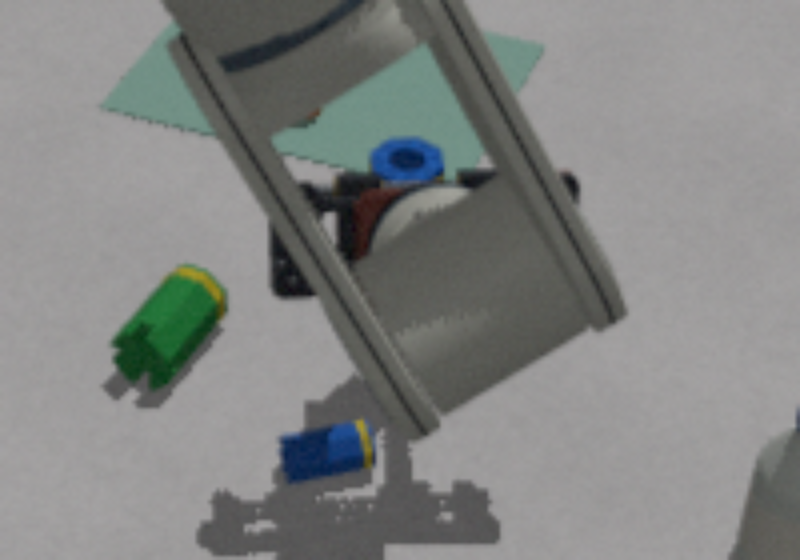

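The sleeve is now upright in the grip, with its plain end at crop (408,158). I'll lower it to the bench.

```bash
python3 -m creep '{"delta_pos":[[-0.0087,0,0.005],[-0.0087,0,0.005],[-0.0087,0,0.005],[-0.0087,0,0.005],[-0.0087,0,0.005],[-0.0087,0,0.005],[-0.0087,0,0.005],[-0.0043,0,0.0025],[0,0,0],[0,0,0]],"twist":[[0,0,0],[0,0,0],[0,0,0],[0,0,0],[0,0,0],[0,0,0],[0,0,0],[0,0,0],[0,0,0],[0,0,0]]}'; python3 - <<'E'
from h import *
o=get_obs();r=R.from_rotvec(o["orientation"]).as_matrix();g=o["ee_pos"]-19*r[:,2]
print("grasp",g.round(1),"z",r[:,2].round(3),o["ft_force"].round(1),o["qpos"].round(2))
im,d,P,K,T=grab("scene")
H,S,V=cv2.split(cv2.cvtColor(im,cv2.COLOR_RGB2HSV))
m=(np.hypot(P[...,0]-432,P[...,1]-290)<60)&(P[...,2]>g[2]+20)&(P[...,2]<g[2]+50)&(H>105)&(H<130)&(S>130)
q=P[m];print(len(q),q.mean(0).round(1),np.percentile(q[:,2],[5,50,95]).round(1))
A=np.c_[q[:,:2]-q[:,:2].mean(0),np.ones(len(q))];print("plane",np.linalg.lstsq(A,q[:,2],rcond=None)[0])
E
```

```text
t: 8.67
ee_pos: [431.1, 289.2, 52.1]
orientation: [-0.996, -1.902, -0.575]
ft_force: [-0.1, 0.4, -1.9]
width: 43.9
grasp_force: 30.0
grasp [440.5 275.7  61.6] z [-0.494  0.712 -0.5  ] [-0.1  0.4 -1.9] [ 0.1   0.88  1.78  0.9   1.32 -1.14]
151 [436.8 280.6  95.3] [86.  96.5 99.2]
plane [ 6.18270807e-02 -9.27438797e-02  9.53334346e+01]
```

```bash
python3 -m creep '{"delta_pos":[[-0.0043,0,0.0025],[-0.0043,0,0.0025],[-0.0009,0,0.0005],[-0.0009,0,0.0005],[-0.0009,0,0.0005],[-0.0009,0,0.0005]],"twist":[[0,0,0],[0,0,0],[0,0,0],[0,0,0],[0,0,0],[0,0,0]]}'
```

```text
t: 9.22
ee_pos: [431.3, 289.2, 38.3]
orientation: [-0.996, -1.903, -0.575]
ft_force: [0.2, 0.7, -2.2]
width: 43.8
grasp_force: 30.0
```

```bash
python3 -m creep '{"delta_pos":[[-0.0009,0,0.0005],[0,0,0]],"twist":[[0,0,0],[0,0,0]]}'
```

```text
t: 9.38
ee_pos: [431.3, 289.1, 37.2]
orientation: [-0.996, -1.903, -0.575]
ft_force: [0.0, -0.1, -2.0]
width: 44.0
grasp_force: 30.0
```

```bash
python3 -m creep '{"delta_pos":[[-0.0009,0,0.0005],[0,0,0]],"twist":[[0,0,0],[0,0,0]]}'
```

```text
t: 9.55
ee_pos: [431.3, 289.1, 36.2]
orientation: [-0.996, -1.903, -0.575]
ft_force: [0.3, 0.4, -2.0]
width: 43.9
grasp_force: 30.0
```

```bash
python3 -m creep '{"delta_pos":[[-0.0009,0,0.0005],[0,0,0]],"twist":[[0,0,0],[0,0,0]]}';python3 -m creep '{"delta_pos":[[-0.0009,0,0.0005],[0,0,0]],"twist":[[0,0,0],[0,0,0]]}' | grep -E "ee|ft"
```

```text
t: 9.72
ee_pos: [431.4, 289.2, 35.6]
orientation: [-0.995, -1.903, -0.576]
ft_force: [0.3, -0.9, 1.6]
width: 44.0
grasp_force: 30.0
ee_pos: [431.4, 289.2, 35.6]
ft_force: [-0.4, -3.5, 8.0]
```

Contact. I'll release, wait for it to settle, then back out along the tool axis.

```bash
python3 -m creep '{"delta_pos":[[0,0,0],[0,0,0],[0,0,0],[0,0,0],[0,0,0],[0,0,0],[0,0,0],[0,0,0],[0,0,-0.01],[0,0,-0.02],[0,0,-0.03],[0,0,-0.03],[0,0,-0.03],[0,0,-0.03],[0,0,-0.03],[0,0,0]],"twist":[[0,0,0],[0,0,0],[0,0,0],[0,0,0],[0,0,0],[0,0,0],[0,0,0],[0,0,0],[0,0,0],[0,0,0],[0,0,0],[0,0,0],[0,0,0],[0,0,0],[0,0,0],[0,0,0]]}' 1; python3 - <<'E'
from h import *
to([437,281,200])
ims=[]
for n in("scene","top"):
    im,d,P,K,T=grab(n);np.savez(f"{n}1.npz",im=im,P=P)
    H,S,V=cv2.split(cv2.cvtColor(im,cv2.COLOR_RGB2HSV))
    m=(np.hypot(P[...,0]-437,P[...,1]-281)<60)&(P[...,2]>60)&(P[...,2]<95)&(H>105)&(H<130)&(S>120)
    q=P[m]
    if len(q):
        t=q[q[:,2]>q[:,2].max()-6];print(n,len(q),len(t),q.min(0).round(1),q.max(0).round(1),"ring",t.mean(0).round(1),(t.min(0)/2+t.max(0)/2).round(1))
    ims.append(cv2.resize(im[(80 if n=="scene" else 200):(220 if n=="scene" else 340),(200 if n=="scene" else 80):(400 if n=="scene" else 280)],(400,280),interpolation=2))
cv2.imwrite("pics/stood.png",np.hstack(ims)[...,::-1])
E
```

```text
t: 11.22
ee_pos: [524.9, 157.2, 127.0]
orientation: [-1.0, -1.909, -0.581]
ft_force: [1.0, -0.2, 0.0]
width: 87.9
grasp_force: 0.0
tcp [524.9 157.2 127. ] x [-0.29   0.413  0.863] y [0.824 0.567 0.005] z [-0.487  0.713 -0.504] q [-0.11  0.82  1.59  0.71  1.57 -1.05] t 11.22
delta tool mm [139.6  -1.8  94.2]
scene 115 70 [425.4 257.4  60.1] [459.4 299.7  83. ] ring [446.4 276.2  80.2] [444.5 278.7  80. ]
top 14 14 [433.4 295.6  78.1] [450.8 301.   82.3] ring [442.9 298.6  80.4] [442.1 298.3  80.2]
```

View pics/stood.png

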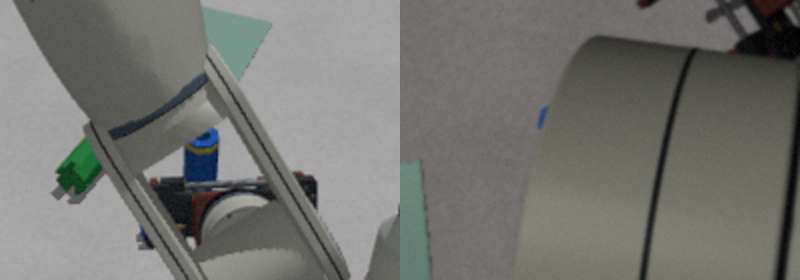

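The sleeve stands alone on the bench, with its plain ring at z≈80 in both views (scene crop (203,140)). The arm hides part of it. I'll raise the tool, turn it to point down and re-measure.

```bash
python3 -m creep '{"delta_pos":[[0.0216,0,-0.0126],[0.0216,0,-0.0126],[0.0216,0,-0.0126],[0.0216,0,-0.0126],[0.0216,0,-0.0126],[0,0,0],[0,0,0],[0,0,0],[0,0,0],[0,0,0],[0,0,0],[0,0,0],[0,0,0],[0,0,0],[0,0,0],[0,0,0]],"twist":[[0,0,0],[0,0,0],[0,0,0],[0,0,0],[0,0,0],[0,-6,0],[0,-6,0],[0,-6,0],[0,-6,0],[0,-6,0],[0,-6,0],[0,-6,0],[0,-6,0],[0,-6,0],[0,-6,0],[0,0,0]]}'; python3 - <<'E'
from h import *
for n in("scene","top"):
    im,d,P,K,T=grab(n)
    H,S,V=cv2.split(cv2.cvtColor(im,cv2.COLOR_RGB2HSV))
    m=(np.hypot(P[...,0]-442,P[...,1]-278)<60)&(P[...,2]>74)&(P[...,2]<88)&(S>100)&(H>15)&(H<130)
    q=P[m];r=cv2.minAreaRect(q[:,:2].astype(np.float32));print(n,len(q),q.mean(0).round(1),r)
    c=(q.min(0)+q.max(0))/2;print(c.round(1),q.min(0).round(1),q.max(0).round(1))
a=np.deg2rad(34.5)
rot(np.array([[-np.sin(a),np.cos(a),0],[np.cos(a),np.sin(a),0],[0,0,-1]]).T if 0 else np.c_[[-np.sin(a),np.cos(a),0],[np.cos(a),np.sin(a),0],[0,0,-1]])
to([442,278,160])
E
```

```text
t: 12.65
ee_pos: [517.7, 162.8, 248.7]
orientation: [1.449, 2.785, -0.004]
ft_force: [-0.3, 0.9, -0.5]
width: 87.9
grasp_force: 0.0
scene 147 [438.2 278.9  79.8] ((437.98828125, 280.8305358886719), (41.4726676940918, 44.665287017822266), 31.393333435058594)
[437.9 279.3  79.7] [416.2 256.2  74.2] [459.6 302.4  85.1]
top 268 [436.9 279.3  79.8] ((437.09185791015625, 279.6083984375), (43.75997543334961, 42.744510650634766), 32.70526123046875)
[438.  279.6  79.1] [416.3 257.2  74.2] [459.8 301.9  83.9]
twist deg [-0.1 -0.2  0.5]
tcp [518.8 161.9 248.6] x [-0.573  0.82   0.003] y [ 0.82   0.573 -0.002] z [-0.003  0.001 -1.   ] q [ 0.28  0.27  1.79  0.    1.08 -0.33] t 12.75
delta tool mm [138.9   3.7  88.9]
```

```bash
python3 -m creep '{"delta_pos":[[0.0238,0,0],[0.0238,0,0],[0.0238,0,0],[0.0238,0,0],[0.0238,0,0],[0.0238,0.0008,0],[0,0,0.03],[0,0,0.03],[0,0,0.03],[0,0,0.025],[0,0,0]],"twist":[[0,0,0],[0,0,0],[0,0,0],[0,0,0],[0,0,0],[0,0,0],[0,0,0],[0,0,0],[0,0,0],[0,0,0],[0,0,0]]}'; python3 - <<'E'
from h import *
to([437.7,279.4,41])
E
```

```text
t: 13.67
ee_pos: [436.9, 275.9, 129.3]
orientation: [-1.455, -2.777, 0.013]
ft_force: [-1.0, -0.9, 0.6]
width: 87.7
grasp_force: 0.0
tcp [436.9 275.9 129.3] x [-0.569  0.822  0.002] y [ 0.822  0.569 -0.01 ] z [-0.01  -0.004 -1.   ] q [ 0.54  0.41  1.93  0.    0.82 -0.07] t 13.67
delta tool mm [ 2.2  3.6 88.2]
```

```bash
python3 -m creep '{"delta_pos":[[0.0022,0.0025,0],[0,0,0.03],[0,0,0.03],[0,0,0.02],[0,0,0.008],[0,0,0]],"twist":[[-0.6,0,0],[0,0,0],[0,0,0],[0,0,0],[0,0,0],[0,0,0]]}'; python3 - <<'E'
from h import *
to([437.7,279.4,41])
E
```

```text
t: 14.17
ee_pos: [441.5, 281.9, 46.0]
orientation: [1.456, 2.78, 0.013]
ft_force: [-0.0, -0.1, 0.6]
width: 88.1
grasp_force: 0.0
tcp [441.5 281.9  46. ] x [-0.57   0.822  0.   ] y [0.822 0.57  0.009] z [ 0.007  0.006 -1.   ] q [ 0.55  0.55  1.95  0.    0.63 -0.06] t 14.17
delta tool mm [ 0.1 -4.6  4.9]
```

```bash
python3 -m creep '{"delta_pos":[[0,-0.0045,0.005],[0,0,0]],"twist":[[0.4,0,0],[0,0,0]]}'; python3 - <<'E'
from h import *
to([437.7,279.4,41])
E
python3 -m creep '{"delta_pos":[[0,0,0],[0,0,0],[0,0,0],[0,0,0],[0,0,0],[0,0,0],[0,0,0],[0,0,0]],"twist":[[0,0,0],[0,0,0],[0,0,0],[0,0,0],[0,0,0],[0,0,0],[0,0,0],[0,0,0]]}' 0;  python3 - <<'E'
from h import *
to([437.7,279.4,41])
E
```

```text
t: 14.33
ee_pos: [438.0, 279.6, 42.1]
orientation: [1.456, 2.782, 0.006]
ft_force: [-0.4, 0.2, 0.6]
width: 87.8
grasp_force: 0.0
tcp [438.  279.6  42.1] x [-0.57   0.822  0.   ] y [0.822 0.57  0.004] z [ 0.003  0.002 -1.   ] q [ 0.55  0.56  1.96  0.    0.62 -0.06] t 14.33
delta tool mm [-0.1 -0.3  1.1]
t: 15.0
ee_pos: [437.7, 279.6, 41.3]
orientation: [1.456, 2.782, 0.005]
ft_force: [-0.5, -0.1, 0.6]
width: 43.8
grasp_force: 30.0
tcp [437.7 279.6  41.3] x [-0.57   0.822 -0.   ] y [0.822 0.57  0.004] z [ 0.003  0.002 -1.   ] q [ 0.55  0.56  1.96  0.    0.62 -0.06] t 15.0
delta tool mm [-0.2 -0.1  0.3]
```

```bash
python3 -m creep '{"delta_pos":[[0,0,-0.015],[0,0,-0.026],[0,0,-0.026],[0,0,-0.026],[0,0,-0.026],[0,0,-0.026],[0,0,-0.026],[0,0,-0.026],[0,0,0]],"twist":[[0,0,0],[0,0,7],[0,0,7],[0,0,7],[0,0,7],[0,0,7],[0,0,7],[0,0,7],[0,0,1.5]]}'; python3 - <<'E'
from h import *
to([494.6,-209.4,235])
E
```

```text
t: 15.75
ee_pos: [439.2, 280.5, 243.0]
orientation: [2.51, 1.888, 0.017]
ft_force: [0.8, -0.2, -1.5]
width: 44.0
grasp_force: 30.0
tcp [439.2 280.5 243. ] x [0.277 0.961 0.008] y [ 0.961 -0.278  0.007] z [ 0.009  0.006 -1.   ] q [0.55 0.24 1.85 0.   1.04 0.83] t 15.75
delta tool mm [-455.3  189.1    5.6]
```

```bash
python3 -m creep '{"delta_pos":[[-0.0253,0.0105,0],[-0.0253,0.0105,0],[-0.0253,0.0105,0],[-0.0253,0.0105,0],[-0.0253,0.0105,0],[-0.0253,0.0105,0],[-0.0253,0.0105,0],[-0.0253,0.0105,0],[-0.0253,0.0105,0],[-0.0253,0.0105,0],[-0.0253,0.0105,0],[-0.0253,0.0105,0],[-0.0253,0.0105,0],[-0.0253,0.0105,0],[-0.0253,0.0105,0],[-0.0253,0.0105,0],[-0.0253,0.0105,0],[-0.0253,0.0105,0],[0,0,0],[0,0,0]],"twist":[[0,0,0],[0,0,0],[0,0,0],[0,0,0],[0,0,0],[0,0,0],[0,0,0],[0,0,0],[0,0,0],[0,0,0],[0,0,0],[0,0,0],[0,0,0],[0,0,0],[0,0,0],[0,0,0],[0,0,0],[0,0,0],[0,0,0],[0,0,0]]}'; python3 - <<'E'
from h import *
to([494.6,-209.4,235])
im,d,P,K,T=grab("scene")
cv2.imwrite("pics/over.png",cv2.resize(im[190:330,110:310],(800,560),interpolation=2)[...,::-1])
E
```

```text
t: 17.42
ee_pos: [494.9, -211.3, 236.8]
orientation: [-2.506, -1.893, -0.005]
ft_force: [-0.4, 0.0, -2.4]
width: 44.0
grasp_force: 30.0
tcp [ 494.9 -211.3  236.8] x [0.274 0.962 0.003] y [ 0.962 -0.274  0.001] z [ 0.002  0.003 -1.   ] q [-0.43  0.28  1.81  0.    1.05 -0.15] t 17.42
delta tool mm [ 1.8 -0.9  1.8]
```

View pics/over.png

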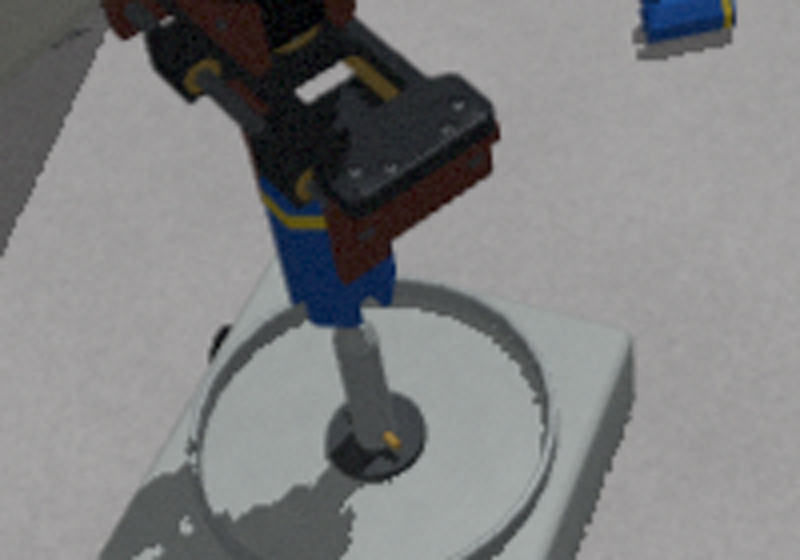

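The sleeve hangs above the spindle at crop (360,330). One slot, at (375,300), points the same way as the visible pin end at (390,440). I'll centre it and lower it slowly.

```bash
python3 -m creep '{"delta_pos":[[0.0018,-0.0009,0],[0,0,0.01],[0,0,0.01],[0,0,0.006],[0,0,0.003],[0,0,0.003],[0,0,0]],"twist":[[0,0,0],[0,0,0],[0,0,0],[0,0,0],[0,0,0],[0,0,0],[0,0,0]]}'; python3 -c "
from h import *
to([494.6,-209.4,117])"
```

```text
t: 18.05
ee_pos: [494.8, -208.1, 204.6]
orientation: [-2.504, -1.896, -0.004]
ft_force: [-1.4, 1.4, -2.8]
width: 44.1
grasp_force: 30.0
tcp [ 494.8 -208.1  204.6] x [0.271 0.963 0.003] y [ 0.963 -0.271  0.001] z [ 0.002  0.003 -1.   ] q [-0.42  0.32  1.84  0.    0.98 -0.15] t 18.05
delta tool mm [-1.6  0.1 87.6]
```

```bash
python3 -m creep '{"delta_pos":[[0,0,0.002],[0,0,0.002],[0,0,0]],"twist":[[0,0,0],[0,0,0],[0,0,0]]}'
```

```text
t: 18.3
ee_pos: [495.1, -208.4, 201.2]
orientation: [2.505, 1.896, 0.005]
ft_force: [-0.3, -0.3, -1.9]
width: 44.0
grasp_force: 30.0
```

```bash
python3 -m creep '{"delta_pos":[[0,0,0.002],[0,0,0.002],[0,0,0]],"twist":[[0,0,0],[0,0,0],[0,0,0]]}'
```

```text
t: 18.55
ee_pos: [494.9, -208.6, 197.2]
orientation: [2.504, 1.896, 0.004]
ft_force: [-2.0, -1.8, -2.0]
width: 43.7
grasp_force: 30.0
```

```bash
python3 -m creep '{"delta_pos":[[-0.0006,-0.0003,0.002],[0,0,0.004],[0,0,0.004],[0,0,0]],"twist":[[0,0,0],[0,0,0],[0,0,0],[0,0,0]]}'
```

```text
t: 18.88
ee_pos: [494.4, -209.0, 186.4]
orientation: [-2.505, -1.896, -0.004]
ft_force: [-0.8, -3.7, -5.8]
width: 43.7
grasp_force: 30.0
```

```bash
python3 -m creep '{"delta_pos":[[0,0,0.005],[0,0,0.005],[0,0,0]],"twist":[[0,0,0],[0,0,0],[0,0,0]]}'
```

```text
t: 19.13
ee_pos: [494.4, -209.3, 176.3]
orientation: [2.504, 1.896, 0.004]
ft_force: [-1.1, -5.9, -5.9]
width: 44.0
grasp_force: 30.0
```

```bash
python3 -m creep '{"delta_pos":[[-0.0008,0,0.002],[0,0,0.004],[0,0,0.004],[0,0,0]],"twist":[[0,0,0],[0,0,0],[0,0,0],[0,0,0]]}'; python3 -c "
from h import *
to([494.6,-209.4,117]);print(get_obs()['moment'])"
```

```text
t: 19.47
ee_pos: [494.5, -209.5, 166.5]
orientation: [-2.505, -1.896, -0.005]
ft_force: [-1.5, -2.9, -3.5]
width: 43.6
grasp_force: 30.0
tcp [ 494.5 -209.5  166.5] x [0.271 0.962 0.003] y [ 0.962 -0.271  0.002] z [ 0.002  0.002 -1.   ] q [-0.42  0.37  1.87  0.    0.9  -0.15] t 19.47
delta tool mm [ 0.   0.  49.5]
[-0.68567673  0.11462612  0.01246553]
```

```bash
python3 -m creep '{"delta_pos":[[0,0,0.005],[0,0,0.005],[0,0,0.005],[0,0,0]],"twist":[[0,0,0],[0,0,0],[0,0,0],[0,0,0]]}'
```

```text
t: 19.8
ee_pos: [494.5, -209.5, 151.3]
orientation: [-2.505, -1.896, -0.005]
ft_force: [-1.5, -3.5, -3.8]
width: 43.9
grasp_force: 30.0
```

```bash
python3 -m creep '{"delta_pos":[[-0.0004,0,0.005],[0,0,0.005],[0,0,0.005],[0,0,0.003],[0,0,0]],"twist":[[0,0,0],[0,0,0],[0,0,0],[0,0,0],[0,0,0]]}'
```

```text
t: 20.22
ee_pos: [494.5, -209.6, 133.5]
orientation: [-2.504, -1.896, -0.005]
ft_force: [-1.0, -1.0, -2.2]
width: 44.1
grasp_force: 30.0
```

```bash
python3 -m creep '{"delta_pos":[[0,0,0.002],[0,0,0.002],[0,0,0.002],[0,0,0]],"twist":[[0,0,0],[0,0,0],[0,0,0],[0,0,0]]}'
```

```text
t: 20.55
ee_pos: [494.6, -209.7, 128.1]
orientation: [-2.505, -1.896, -0.006]
ft_force: [-0.8, 0.2, -3.2]
width: 43.7
grasp_force: 30.0
```

```bash
python3 -m creep '{"delta_pos":[[0,0,0.001],[0,0,0.001],[0,0,0.001],[0,0,0]],"twist":[[0,0,0],[0,0,0],[0,0,0],[0,0,0]]}'
```

```text
t: 20.88
ee_pos: [494.6, -209.8, 125.3]
orientation: [2.505, 1.896, 0.006]
ft_force: [-0.9, -0.3, -2.4]
width: 44.0
grasp_force: 30.0
```

The lower end is at about z=84 with no contact, which is below the pin's top at 86.5, so the slots are passing over the pin. Continuing down.

```bash
python3 -m creep '{"delta_pos":[[0,0,0.001],[0,0,0.001],[0,0,0.001],[0,0,0]],"twist":[[0,0,0],[0,0,0],[0,0,0],[0,0,0]]}'
```

```text
t: 21.22
ee_pos: [494.6, -209.8, 122.2]
orientation: [2.505, 1.896, 0.006]
ft_force: [-0.0, 0.0, -2.6]
width: 43.9
grasp_force: 30.0
```

```bash
python3 -m creep '{"delta_pos":[[0,0,0.001],[0,0,0.001],[0,0,0.001],[0,0,0]],"twist":[[0,0,0],[0,0,0],[0,0,0],[0,0,0]]}'
```

```text
t: 21.55
ee_pos: [494.6, -209.8, 119.2]
orientation: [2.505, 1.896, 0.006]
ft_force: [-1.0, 0.7, -2.1]
width: 43.8
grasp_force: 30.0
```

```bash
python3 -m creep '{"delta_pos":[[0,0,0.001],[0,0,0.001],[0,0,0]],"twist":[[0,0,0],[0,0,0],[0,0,0]]}'; python3 -c "
from h import *
to([494.6,-209.4,117]);print(get_obs()['moment'])"
```

```text
t: 21.8
ee_pos: [494.6, -209.8, 117.3]
orientation: [2.505, 1.896, 0.005]
ft_force: [-0.3, -0.5, -2.7]
width: 43.6
grasp_force: 30.0
tcp [ 494.6 -209.8  117.3] x [0.271 0.962 0.003] y [ 0.962 -0.271  0.002] z [ 0.003  0.002 -1.   ] q [-0.43  0.45  1.9   0.    0.8  -0.15] t 21.8
delta tool mm [ 0.4 -0.1  0.3]
[-0.09368474  0.01065551 -0.00907652]
```

```bash
python3 -m creep '{"delta_pos":[[0,0,0.0007],[0,0,0.0007],[0,0,0]],"twist":[[0,0,0],[0,0,0],[0,0,0]]}'
```

```text
t: 22.05
ee_pos: [494.7, -209.8, 117.1]
orientation: [2.505, 1.896, 0.005]
ft_force: [-4.1, 2.3, 11.7]
width: 43.4
grasp_force: 30.0
```

It is seated on the collar at exactly the expected height (TCP 117.1). I'll release, retreat and check.

```bash
python3 -m creep '{"delta_pos":[[0,0,-0.0005],[0,0,0],[0,0,0],[0,0,0],[0,0,0],[0,0,0],[0,0,0],[0,0,0],[0,0,-0.01],[0,0,-0.02],[0,0,-0.025],[0,0,-0.025],[0,0,-0.025],[0,0,-0.025],[-0.03,0,0],[-0.03,0,0],[-0.03,0,0],[-0.03,0,0],[-0.03,0,0],[0,0,0]],"twist":[[0,0,0],[0,0,0],[0,0,0],[0,0,0],[0,0,0],[0,0,0],[0,0,0],[0,0,0],[0,0,0],[0,0,0],[0,0,0],[0,0,0],[0,0,0],[0,0,0],[0,0,0],[0,0,0],[0,0,0],[0,0,0],[0,0,0],[0,0,0]]}' 1; python3 - <<'E'
from h import *
ims=[]
for n in("scene","top"):
    im,d,P,K,T=grab(n)
    H,S,V=cv2.split(cv2.cvtColor(im,cv2.COLOR_RGB2HSV))
    m=(np.hypot(P[...,0]-494.6,P[...,1]+209.4)<40)&(P[...,2]>149)&(P[...,2]<164)&(S>100)&(H>15)&(H<130)
    q=P[m];print(n,len(q),q.mean(0).round(1),np.percentile(q[:,2],[5,50,95]).round(1),((q.min(0)+q.max(0))/2).round(1))
    y0,x0=(200,110) if n=="scene" else (170,280)
    ims.append(cv2.resize(im[y0:y0+140,x0:x0+200],(400,280),interpolation=2))
cv2.imwrite("pics/end.png",np.hstack(ims)[...,::-1])
E
```

```text
t: 23.72
ee_pos: [452.5, -358.6, 247.1]
orientation: [2.506, 1.891, 0.004]
ft_force: [-1.1, -0.3, -0.9]
width: 87.5
grasp_force: 0.0
scene 344 [ 496.4 -209.2  156.2] [153.  156.4 158.7] [ 495.2 -208.4  154.5]
top 314 [ 495.1 -208.7  156.2] [153.3 156.4 158.7] [ 494.9 -209.2  154.7]
```

View pics/end.png

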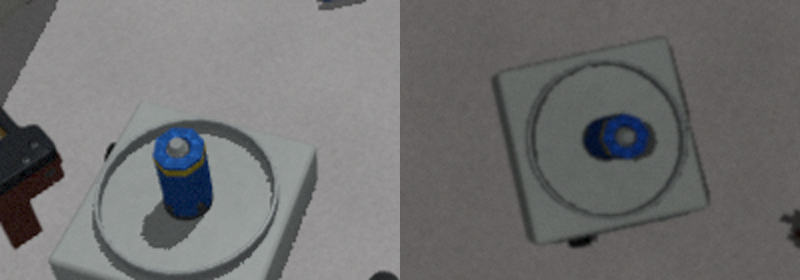

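The sleeve sits on the spindle with the steel tip protruding, at scene crop (178,145) and top crop (626,136). Its top is at z=156, which is 76+80, so it is fully home. The gripper is clear.

```bash
python3 -c "
from workcell import close_job
print(close_job())"
```

```text
the job is handed in; nothing more can be done
None
```

The blue sleeve was stood on the bench and released, then seated fully home on the collar with its slots over the pin; I aimed the slots with the camera's pin heading, so no turning by feel was needed, and I handed the job in at about 24 s (no verdict was returned).

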